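# Unclip a wire spool and weigh it against its twin

### The arm

A 6-joint arm with a two-finger parallel gripper is mounted at the origin on the work surface. World frame = base frame: x ahead of the robot, y to its left, z up, the work surface at z = 0. Lengths are in m, angles in degrees, forces in N, time in s.
With the tool pointing down it reaches from about 0.35 to 0.875 m from the base axis. Payload 4.2 kg.
Tool frame: the origin (TCP) lies midway between the tips of the shut fingers; the grasp point (between the pads) lies 19 mm behind it; y points along the fingers, z is the direction in which the jaws open and shut, and the axes are right-handed (so a half turn about y gives the same grasp; the last joint's range is limited). The gripper opens to 87 mm and grips with 3 to 60 N. Pads are 19 mm wide; open, the fingers measure 117 mm over their backs; the gripper's body (75 mm by 190 mm) begins 51 mm behind the grasp point.
Start: joints at [82.598, 22.042, 0.453, 0, -68.411, -14.817], TCP at [0.236, 0.579, 0.223] pointing down, gripper open.
Joint ranges: [-179.83, 179.83], [-69.29, 118.12], [-61.27, 80.66], [-181.25, 117.63], [-171.15, -9.14], [-177.46, 177.46]. Speed limits (degrees/s): [159.86, 159.86, 180, 180, 180, 180].

### API

Orientations are given as [roll, pitch, yaw] about the fixed x, y, z axes, in that order (R = Rz(yaw) Ry(pitch) Rx(roll)).
In Python, from workcell import env gives the robot as it stands. The module is installed in compiled form; this text tells all that it offers. Calls block until the motion is done:
- env.goto(position, orientation): joint-space move of the TCP to a pose.
- env.move_straight(position, rotation=None, rate=0.15, force_limit=None): straight line of the TCP; rotation=None keeps the orientation; rate is the mean speed in m/s. With force_limit (N) it stops when the force on the tool has changed by that much, and returns True; else False.
- env.set_joints(angles): joint-space move.
- env.gripper_to(opening, grasp_force=None): opening from 0.0 (shut) to 1.0 (fully open); grasp_force is the grip in N (None keeps the last); returns when the fingers have stopped.
- env.dwell(seconds).
- env.inverse_kinematics(position, orientation): joint angles nearest the present ones, or None.
- env.read_state(): the state.
- env.grab_frame(name): name is "scene" or "top" or "wrist"; returns a dict with "image" (480x640x3 uint8, blue, green, red), "fx", "fy", "cx", "cy" (pixels), "D" ([k1, k2, p1, p2, k3] as OpenCV has them; the pictures are not rectified), "position" and "orientation" of the camera in the world. Camera axes: x right, y up, looking along -z (the intrinsics and any distortion apply to the point x, -y, -z); pixel columns grow to the right and rows downward; lengths in m; the calibration is good to about 2 mm. A picture is of the moment at which its call begins. There is no depth.
A pose or a line that the arm cannot do raises env.Unreachable and nothing moves.
- env.close_job(): hands the job in, once; it reports no verdict.
Trained networks look in a picture, given as the dict that the camera call returned (one of the last four; its "shot" number tells which), for a name from the list of things; names that differ only in an ending like _2 or _b are one class to them, and where a whole thing is asked for, a point or a joint stands for the part that bears it (a point fixed in the world has none). Each returns a list of dicts, best first, with "score" (0 to 1); they miss things now and then, are a little off and sometimes report something else, mostly with a low value. They report only what shows in the picture. A call takes as long as a camera call. They do not tell look-alikes from the thing itself.
- env.search_frame(picture, thing): "xyz" ([x, y, z] in m, in world coordinates, good to about 4 mm: the middle of the surface that is visible of it).
- env.trace(picture, thing): "mask" (480x640 bool, what is visible of it).
The state is a dict: "clock": time; "joint_positions": joint angles; "qvel": joint speeds; "joint_torque": joint torques, N m; "position": TCP position; "tool_rot": TCP orientation; "force": force on the tool from outside, world axes, zero at the start; "wrist_torque": the same for the moment, N m; "opening": opening from 0.0 (shut) to 1.0 (fully open).
Only numpy, scipy, OpenCV 4.12 (cv2) and the standard library are available. Lean on these libraries where they do the work, as an engineer would, in place of code of your own. Each camera call takes 0.05 s, during which the arm holds its last target. There are 200 camera calls.

### The job

Pull the orange looped clip sideways out of the drilled pin of the spool stand and lay it in the blue dish, then lift the spool off the pin and stand it on the empty pan of the balance, opposite the spool already there, and let go so that the balance settles. Then stand whichever spool is heavier upright in the wooden tray and leave the lighter one standing on its pan. Leave the other things on the table where they are.

Things in the scene. Friction and masses are not known exactly. Their poses are not given: they have to be found in the camera images.
- clip_loop (a point): middle of the finger loop of the orange R-clip (4 mm wire, 89 mm long, 30 g), lying flat. Loop: 25 mm wide over its wires (along y), straight sides 20 mm long along x. x points from the pin out to the loop: pull that way. At the start it is 52 mm from the pin's axis, 50 mm above the stand's block; the clip is free after a pull of 26 mm, held by light friction only
- clip_mid (a point): middle of the same clip's length, 26 mm from the loop's middle towards the leg end, same axes; the clip rests on the top flange of the spool on the pin, its straight leg through the pin
- pin_hole (a point): middle of the cross hole (6.5 mm wide, 9 mm high, along x) in the stand's upright steel pin, 16 mm diameter; the pin's top is 21 mm above. The stand is a fixed dark wooden block 110 x 110 x 50 mm, its top 52 mm below this point; a spool stands on it around the pin. The clip's loop is on the -x side
- spool_a (a point): one of two outwardly identical wire spools (copper winding, white flanges), 56 mm diameter, 50 mm tall, upright, bore 22 mm; the point is its centre, half-way up, z along its axis. At the start either one is on the stand's pin, the other on a balance pan. One is clearly heavier (about 0.26 against 0.17 kg); looks and names do not tell which
- spool_b (a point): one of two outwardly identical wire spools (copper winding, white flanges), 56 mm diameter, 50 mm tall, upright, bore 22 mm; the point is its centre, half-way up, z along its axis. At the start either one is on the stand's pin, the other on a balance pan. One is clearly heavier (about 0.26 against 0.17 kg); looks and names do not tell which
- pan_l_top (a point): centre of the top face of one balance pan, a flat steel disc 100 mm diameter, at the balance's +y end; 50 mm above the table when down, 80 mm when up. It stays level and rises and falls with the beam. It carries a spool at the start and is down
- pan_r_top (a point): centre of the top face of the other pan, the same, at the balance's -y end, 240 mm from the first, empty and up at the start; between the pans a slim blue tower with a white scale plate and a red pointer rises to 130 mm above the table
- beam (a joint): tilt of the beam of the balance (its base is fixed to the table), from 0 (pan_l fully down) to 0.25 (pan_r fully down); 0.125 is level, to which a weak spring brings it when empty; the pan with the heavier spool goes fully down within a second
- dish_in (a point): centre of the inner floor (5 mm above the table) of the shallow blue dish for the clip; inside 120 mm along its x, 150 mm along its y, walls 15 mm above the table, fixed
- tray: wooden tray, fixed; origin at the centre of its underside, on the table; outside 160 x 160 mm, inside 148 x 148 mm, inner floor 6 mm above the table, walls 22 mm above the table
- glue: bystander, leave alone: white glue bottle, 34 mm diameter, 100 mm tall; origin at its underside
- tape: bystander, leave alone: yellow tape roll lying flat, 60 mm diameter, 18 mm tall; origin at its underside
- driver: bystander, leave alone: screwdriver lying on the table, 160 mm long; origin at its underside
- ribbon_red: bystander, leave alone: red ribbon reel lying flat, 68 mm diameter, 30 mm tall; origin at its underside
- ribbon_green: bystander, leave alone: green ribbon reel lying flat, 68 mm diameter, 30 mm tall; origin at its underside
- paint_jar: bystander, leave alone: small amber jar, 48 mm diameter, 55 mm tall; origin at its underside
There are look-alikes about, which are no part of the job. Of the things shaped like the part that bears dish_in, the blue one is meant.

How it is judged (in metres and radians):
On the way, in this order (a step that is already met when the one before it is completed fails the run):
1. the clip is pulled out clear of the pin (distance between clip_mid and pin_hole above 0.055 m), for 0.1 s.
2. the two spools stand on opposite pans, let go, and the balance has tipped fully to one side ((((horizontal distance between spool_a and pan_l_top below 0.028 m and z of spool_a in the frame of pan_l_top between 0.019 and 0.031 m and angle between spool_a's own z axis and vertical below 0.15 rad) and (horizontal distance between spool_b and pan_r_top below 0.028 m and z of spool_b in the frame of pan_r_top between 0.019 and 0.031 m and angle between spool_b's own z axis and vertical below 0.15 rad)) or ((horizontal distance between spool_b and pan_l_top below 0.028 m and z of spool_b in the frame of pan_l_top between 0.019 and 0.031 m and angle between spool_b's own z axis and vertical below 0.15 rad) and (horizontal distance between spool_a and pan_r_top below 0.028 m and z of spool_a in the frame of pan_r_top between 0.019 and 0.031 m and angle between spool_a's own z axis and vertical below 0.15 rad))) and distance between the grasp point and spool_a above 0.06 m and distance between the grasp point and spool_b above 0.06 m and (value of joint beam above 0.225 rad or value of joint beam below 0.025 rad)), for 0.3 s.
At the end, for the whole second after the job is handed in: heavier spool upright (0.15 rad) on the tray's floor inside its walls (weighing over 2.1 N there); lighter upright on a pan, centre within 28 mm of the pan's; clip in the dish, its middle inside the walls and under 20 mm above the floor; gripper over 60 mm from both spools' centres ((((x of spool_a in the frame of tray between -0.062 and 0.062 m and y of spool_a in the frame of tray between -0.062 and 0.062 m and z of spool_a in the frame of tray below 0.037 m) and z of spool_a in the frame of tray above 0.025 m and angle between spool_a's own z axis and vertical below 0.15 rad and ((horizontal distance between spool_b and pan_l_top below 0.028 m and z of spool_b in the frame of pan_l_top between 0.019 and 0.031 m and angle between spool_b's own z axis and vertical below 0.15 rad) or (horizontal distance between spool_b and pan_r_top below 0.028 m and z of spool_b in the frame of pan_r_top between 0.019 and 0.031 m and angle between spool_b's own z axis and vertical below 0.15 rad))) or ((x of spool_b in the frame of tray between -0.062 and 0.062 m and y of spool_b in the frame of tray between -0.062 and 0.062 m and z of spool_b in the frame of tray below 0.037 m) and z of spool_b in the frame of tray above 0.025 m and angle between spool_b's own z axis and vertical below 0.15 rad and ((horizontal distance between spool_a and pan_l_top below 0.028 m and z of spool_a in the frame of pan_l_top between 0.019 and 0.031 m and angle between spool_a's own z axis and vertical below 0.15 rad) or (horizontal distance between spool_a and pan_r_top below 0.028 m and z of spool_a in the frame of pan_r_top between 0.019 and 0.031 m and angle between spool_a's own z axis and vertical below 0.15 rad)))) and contact force between tray and anything else above 2.1 N and x of clip_mid in the frame of dish_in between -0.055 and 0.055 m and y of clip_mid in the frame of dish_in between -0.07 and 0.07 m and z of clip_mid in the frame of dish_in below 0.02 m and distance between the grasp point and spool_a above 0.06 m and distance between the grasp point and spool_b above 0.06 m); the robot touches nothing.
It fails at once if a bystander is pushed more than 40 mm (distance of any of glue, tape, driver, ribbon_red, ribbon_green, paint_jar from where it was at the start of the episode above 0.04 m).
It also fails if it takes over 72 s, if anything falls off the work surface, if the arm or the gripper's body presses on something with over 40 N, if the wrist force passes 120 N, or if a joint passes its speed limit or range.

## Working session

There is one attempt and no reset: what is moved stays moved. The work goes in short steps, each a Python script; the robot and the scene stay as the last script left them, time stands still between calls to the robot, and variables do not carry over. Pictures are saved under pics/ and viewed, on a budget of 10 in all, crops included, one or two more only if the job needs it, and the job is handed in when it is done.

```bash
mkdir -p pics; python3 - <<'E'
from workcell import env
import cv2,numpy as np
s=env.read_state();print(s['clock'],s['position'],s['tool_rot'],s['opening'])
for n in ['top','scene']:
    f=env.grab_frame(n);cv2.imwrite(f'pics/{n}0.png',f['image']);print(n,f['position'],f['orientation'],f['fx'],f['D'])
    for t in ['clip_loop','pin_hole','spool_a','pan_l_top','pan_r_top','dish_in','tray','glue','tape','driver','ribbon_red','paint_jar']:
        print(t,[(np.round(d['xyz'],3).tolist(),round(d['score'],2)) for d in env.search_frame(f,t)[:4]])
print(env.read_state()['clock'])
E
```

```text
0.0 [0.23608406 0.57805366 0.22149274] [-8.98788549e+01  4.15224662e-03  1.57773364e+02] 0.9940794261712651
top [0.40492454 0.00182712 1.09193704] [  5.73271112   0.73180605 -89.54797051] 444.6439183046293 [-0.06771682  0.          0.          0.          0.        ]
clip_loop []
pin_hole [([0.551, 0.278, 0.048], 0.88)]
spool_a [([0.548, 0.288, 0.1], 0.86)]
pan_l_top [([0.625, 0.111, 0.051], 0.68)]
pan_r_top [([0.596, -0.122, 0.081], 0.59), ([0.52, 0.305, 0.103], 0.55)]
dish_in [([0.437, 0.06, 0.008], 0.94), ([0.247, -0.429, 0.006], 0.63), ([0.312, 0.42, 0.002], 0.55)]
tray [([0.54, -0.31, 0.006], 0.72), ([0.358, 0.238, 0.018], 0.25)]
glue [([0.438, 0.063, 0.006], 0.63), ([0.741, 0.256, 0.069], 0.51)]
tape [([0.355, 0.237, 0.016], 0.57), ([0.548, 0.287, 0.098], 0.48), ([0.438, 0.061, 0.006], 0.16)]
driver [([0.321, -0.235, 0.025], 0.76), ([0.357, 0.238, 0.019], 0.69), ([0.541, -0.308, 0.006], 0.6)]
ribbon_red [([0.802, -0.117, 0.027], 0.91)]
paint_jar [([0.788, 0.118, 0.054], 0.82)]
scene [ 1.48026017 -0.47101982  0.96982779] [50.71169426  0.23140835 63.98107447] 579.4733857107458 [-0.11683605  0.          0.          0.          0.        ]
clip_loop [([0.524, 0.3, 0.104], 0.58), ([0.442, 0.059, 0.005], 0.49)]
pin_hole [([0.583, 0.272, 0.048], 0.97)]
spool_a [([0.57, 0.282, 0.085], 0.96), ([0.639, 0.11, 0.091], 0.84)]
pan_l_top [([0.652, 0.097, 0.049], 0.86), ([0.814, 0.113, 0.041], 0.25)]
pan_r_top [([0.604, -0.116, 0.081], 0.85)]
dish_in [([0.444, 0.057, 0.005], 0.92), ([0.314, 0.419, 0.004], 0.85), ([0.251, -0.431, 0.003], 0.72), ([0.571, 0.278, 0.087], 0.66)]
tray [([0.542, -0.31, 0.002], 0.84), ([0.568, 0.282, 0.087], 0.23)]
glue [([0.753, 0.251, 0.053], 0.98)]
tape [([0.362, 0.238, 0.014], 0.75)]
driver [([0.336, -0.239, 0.02], 0.49)]
ribbon_red [([0.808, -0.122, 0.031], 0.96), ([0.778, -0.259, 0.033], 0.66)]
paint_jar [([0.812, 0.115, 0.042], 0.88)]
1.3
```

View pics/top0.png

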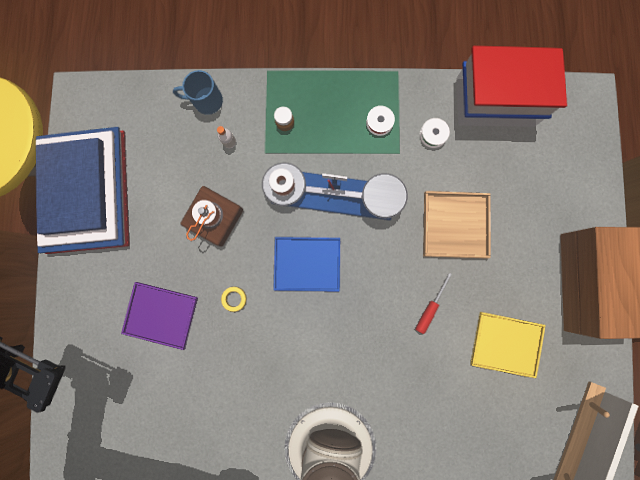

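View pics/scene0.png

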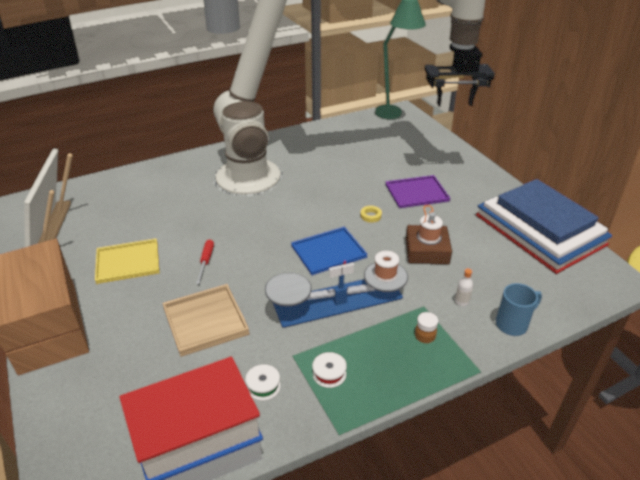

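The top view shows the stand at about (212,215) with the orange clip's loop at (193,232). The blue dish is at (307,264), the pans at (283,185) and (385,195), and the tray at (457,225). Purple and yellow trays are look-alikes. I'll look closer with the wrist camera.

```bash
cat > h.py <<'E'
from workcell import env
import cv2,numpy as np
from scipy.spatial.transform import Rotation as R
def px2w(f,uv,z):
    K=np.array([[f['fx'],0,f['cx']],[0,f['fy'],f['cy']],[0,0,1.]])
    p=cv2.undistortPoints(np.array(uv,float).reshape(-1,1,2),K,np.array(f['D']))[:,0]
    d=R.from_euler('xyz',f['orientation'],degrees=True).apply(np.c_[p[:,0],-p[:,1],-np.ones(len(p))])
    c=np.array(f['position']); return c+d*((z-c[2])/d[:,2])[:,None]
def w2px(f,P):
    K=np.array([[f['fx'],0,f['cx']],[0,f['fy'],f['cy']],[0,0,1.]])
    q=R.from_euler('xyz',f['orientation'],degrees=True).inv().apply(np.atleast_2d(P)-f['position'])*[1,-1,-1]
    return cv2.projectPoints(q,np.zeros(3),np.zeros(3),K,np.array(f['D']))[0][:,0]
def down(yaw): return [-90,0,yaw]
def st(): 
    s=env.read_state();print('t',round(s['clock'],2),np.round(s['position'],4),'F',np.round(s['force'],2),'op',round(s['opening'],3),'j6',round(s['joint_positions'][5],1))
def net(f,*names):
    for t in names: print(t,[(np.round(d['xyz'],3).tolist(),round(d['score'],2)) for d in env.search_frame(f,t)[:3]])
E
python3 - <<'E'
from h import *
env.goto([0.53,0.295,0.30],down(150)); st()
f=env.grab_frame('wrist');cv2.imwrite('pics/w1.png',f['image']);print(f['position'],f['orientation'],f['fx'],f['D'])
net(f,'clip_loop','clip_mid','pin_hole','spool_a')
hsv=cv2.cvtColor(f['image'],cv2.COLOR_BGR2HSV)
import pickle;pickle.dump(f,open('w1.pkl','wb'))
for n in ['spool_a','clip_loop']:
    for r in env.trace(f,n)[:2]:
        ys,xs=np.nonzero(r['mask']);print(n,r['score'],xs.min(),xs.max(),ys.min(),ys.max(),xs.mean(),ys.mean())
E
```

```text
t 2.83 [0.5295 0.2958 0.2996] F [0.53 0.07 0.62] op 0.998 j6 15.6
[0.59471845 0.25734012 0.46207207] [-1.62779457e+01 -6.39436207e-02 -1.19914560e+02] 374.44052970303414 [-0.01941407  0.          0.          0.          0.        ]
clip_loop [([0.525, 0.301, 0.097], 0.97)]
clip_mid [([0.523, 0.304, 0.103], 0.66)]
pin_hole [([0.563, 0.28, 0.055], 0.93)]
spool_a [([0.625, 0.119, 0.101], 0.95), ([0.561, 0.287, 0.1], 0.67)]
spool_a 0.68 400 475 0 58 435.22079405884034 25.806626678091973
spool_a 0.66 282 339 156 215 309.663523573201 184.52009925558312
clip_loop 0.9 302 333 172 257 317.23471074380166 220.9404958677686
```

View pics/w1.png

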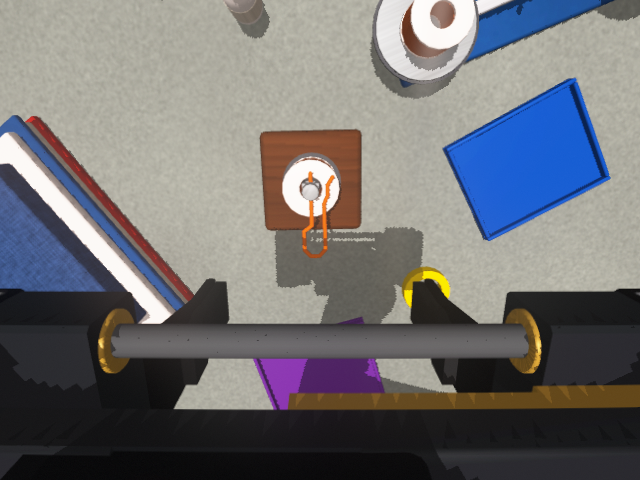

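The wrist view shows the clip's loop centred near (314,239), its outer end at row 257, and the pin top at (311,188). The dish corners are at (445,149), (573,80), (608,178) and (487,239).

```bash
python3 - <<'E'
from h import *
import pickle
f=pickle.load(open('w1.pkl','rb'))
h=cv2.cvtColor(f['image'],cv2.COLOR_BGR2HSV)
m=cv2.inRange(h,(5,170,120),(15,255,255));m[:165]=0;m[262:]=0;m[:,:290]=0;m[:,345:]=0
ys,xs=np.nonzero(m)
for y in range(226,259,3): 
    q=xs[ys==y]; print(y,(q.min(),q.max()) if len(q) else None,end=' ')
print('\nend',ys.max())
print('loop',px2w(f,[[314.5,238.5],[314.5,257]],0.1).round(4))
print('pin',px2w(f,[[310.5,187]],0.123).round(4))
c=px2w(f,[[261,132],[361,130],[360,229],[265,229]],0.05);print(c.round(3),c.mean(0))
d=px2w(f,[[445,149],[573,80],[608,178],[487,239]],0.015);print('dish',d.round(3),d.mean(0))
s=px2w(f,[[310.5,186]],0.1);print('spooltop',s)
E
```

```text
226 (np.int64(307), np.int64(326)) 229 (np.int64(303), np.int64(326)) 232 (np.int64(302), np.int64(326)) 235 (np.int64(302), np.int64(326)) 238 (np.int64(303), np.int64(326)) 241 (np.int64(303), np.int64(326)) 244 (np.int64(303), np.int64(326)) 247 (np.int64(303), np.int64(326)) 250 (np.int64(303), np.int64(326)) 253 (np.int64(306), np.int64(323)) 256 (np.int64(309), np.int64(320)) 
end 257
loop [[0.5072 0.3127 0.1   ]
 [0.4902 0.3225 0.1   ]]
pin [[0.5565 0.288  0.123 ]]
[[0.625 0.311 0.05 ]
 [0.574 0.218 0.05 ]
 [0.479 0.27  0.05 ]
 [0.533 0.363 0.05 ]] [0.55262668 0.29043555 0.05      ]
dish [[ 0.505  0.14   0.015]
 [ 0.502 -0.017  0.015]
 [ 0.376 -0.018  0.015]
 [ 0.379  0.139  0.015]] [0.44034942 0.060959   0.015     ]
spooltop [[0.5547701  0.28955341 0.1       ]]
```

```bash
python3 - <<'E'
from h import *
a=np.radians(151);d=np.array([np.cos(a),np.sin(a),0])
L=np.array([0.507,0.3125,0.094])
env.goto(L+[0,0,.06],down(151)); env.gripper_to(0.6,12)
print(env.move_straight(L,rate=.12,force_limit=6))
env.gripper_to(0.0,12); st()
env.move_straight(L+.05*d,rate=.08); st()
env.move_straight(L+.05*d+[0,0,.08],rate=.2); st()
env.goto([0.44,0.087,0.16],down(90)); st()
f=env.grab_frame('wrist');cv2.imwrite('pics/w2.png',f['image'])
E
```

```text
False
t 5.96 [0.507  0.3125 0.0942] F [ 0.16 -0.92  0.17] op 0.278 j6 13.8
t 6.73 [0.4632 0.337  0.0941] F [ 0.31 -0.21 -0.39] op 0.281 j6 8.8
t 7.28 [0.4632 0.3363 0.1738] F [ 0.15  0.58 -1.41] op 0.28 j6 8.8
t 8.27 [0.4405 0.0874 0.1597] F [-0.19  0.66 -0.18] op 0.283 j6 -32.0
```

View pics/w2.png

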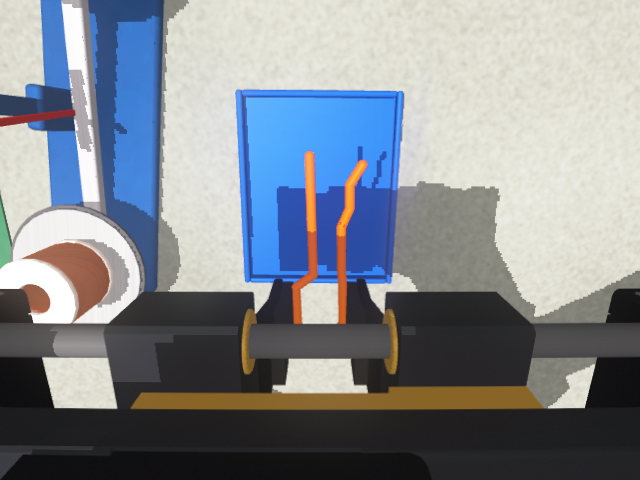

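The clip is held, with its legs ending near (309,153) and (362,163) above the dish. I'll lay it down, then look at the pans and the stand.

```bash
python3 - <<'E'
from h import *
print(env.move_straight([0.44,0.087,0.012],rate=.15,force_limit=5)); st()
env.gripper_to(0.5); env.move_straight([0.44,0.087,0.13],rate=.25)
env.gripper_to(1.0)
env.goto([0.50,0.0,0.34],down(90)); st()
f=env.grab_frame('wrist');cv2.imwrite('pics/w3.png',f['image']);print(f['position'],f['orientation'])
net(f,'spool_a','pan_l_top','pan_r_top','clip_mid','tray')
import pickle;pickle.dump(f,open('w3.pkl','wb'))
for n in ['pan_l_top','pan_r_top','spool_a']:
    for r in env.trace(f,n)[:2]:
        ys,xs=np.nonzero(r['mask']);print(n,r['score'],xs.min(),xs.max(),ys.min(),ys.max(),xs.mean(),ys.mean())
st()
E
```

```text
False
t 9.45 [0.4406 0.0875 0.0125] F [-0.16  0.43  0.03] op 0.278 j6 -32.1
t 12.66 [4.991e-01 3.000e-04 3.383e-01] F [-0.44 -0.48 -1.34] op 1.0 j6 -18.7
[ 0.49855767 -0.076521    0.50078723] [ -16.18488728   -0.26971932 -179.99152767]
spool_a [([0.557, 0.268, 0.077], 0.88), ([0.611, 0.094, 0.078], 0.78), ([0.786, 0.112, 0.039], 0.38)]
pan_l_top [([0.618, 0.096, 0.048], 0.92)]
pan_r_top [([0.598, -0.123, 0.08], 0.8)]
clip_mid [([0.439, 0.067, 0.01], 0.88)]
tray [([0.483, -0.224, 0.001], 0.4), ([0.794, -0.118, 0.031], 0.28)]
pan_l_top 0.9 177 258 246 320 220.91531802785096 274.8445615355664
pan_r_top 0.96 174 274 32 138 224.27371273712737 85.29574643572522
spool_a 0.86 260 295 384 409 276.37070254110614 396.7309417040359
spool_a 0.84 187 240 266 310 219.29617117117118 282.96734234234236
t 13.11 [4.999e-01 2.000e-04 3.397e-01] F [ 0.18 -0.13  0.78] op 1.001 j6 -18.6
```

View pics/w3.png

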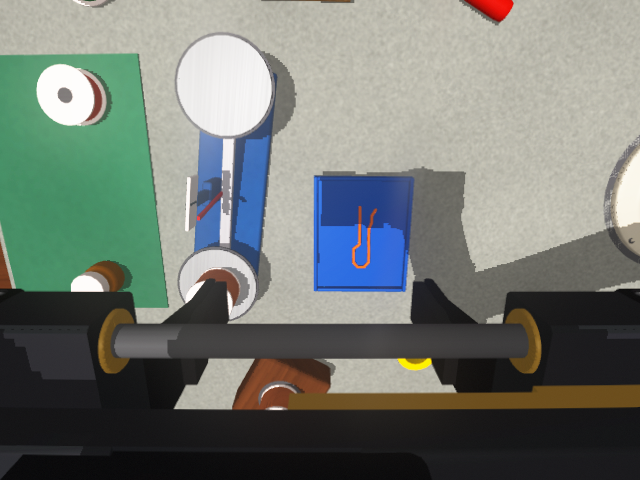

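The clip lies inside the dish, at about (365,237). The empty pan is at (225,85), raised, and pan_l is at (218,283).

```bash
python3 - <<'E'
from h import *
import pickle
f=pickle.load(open('w3.pkl','rb'))
pr=px2w(f,[[224.5,85]],0.08)[0];print('pan_r',pr,'pan_l',px2w(f,[[218,283.5]],.05)[0])
S=np.array([0.555,0.289,0.0])
env.goto(S+[0,0,.16],down(90))
print(env.move_straight(S+[0,0,.061],rate=.15,force_limit=8)); st()
env.gripper_to(0.0,25); st()
s=env.read_state()['position']
env.move_straight([s[0],s[1],.19],rate=.15)
env.move_straight([pr[0],pr[1],.19],rate=.3); env.dwell(.2)
fz=[]
for _ in range(5): env.dwell(.05); fz.append(env.read_state()['force'][2])
print('Fz',np.round(fz,2)); st()
f=env.grab_frame('wrist');cv2.imwrite('pics/w4.png',f['image']);pickle.dump(f,open('w4.pkl','wb'))
net(f,'spool_a','pan_r_top')
f=env.grab_frame('scene');cv2.imwrite('pics/s4.png',f['image'][150:400,150:500]);net(f,'spool_a','pan_r_top')
E
```

```text
pan_r [ 0.5957635  -0.12426568  0.08      ] pan_l [0.62767068 0.11202595 0.05      ]
False
t 15.22 [0.5559 0.2892 0.0622] F [0.77 0.6  0.51] op 1.0 j6 -42.3
t 15.86 [0.5549 0.289  0.0612] F [-0.61  0.04  1.19] op 0.642 j6 -42.3
Fz [-1.37 -2.39 -2.49 -2.78 -1.8 ]
t 18.85 [ 0.5958 -0.124   0.19  ] F [-0.25  0.01 -1.8 ] op 0.64 j6 -3.4
spool_a [([0.595, -0.138, 0.229], 0.68)]
pan_r_top []
spool_a [([0.64, 0.107, 0.089], 0.77), ([0.61, -0.14, 0.2], 0.69)]
pan_r_top [([0.605, -0.117, 0.082], 0.72)]
```

View pics/w4.png

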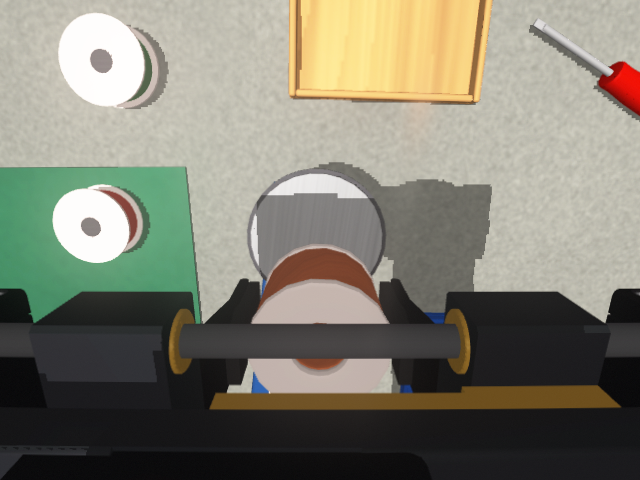

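```bash
python3 - <<'E'
from h import *
import pickle
f=pickle.load(open('w4.pkl','rb'))
print(f['position'],f['orientation'])
print('spool',px2w(f,[[321,337]],.229),'pan edge near top row',px2w(f,[[316.5,169.5]],.08))
# predicted outline rows for candidate centres
t=np.linspace(0,2*np.pi,73)
def ext(c,r):
    p=w2px(f,np.c_[c[0]+r*np.cos(t),c[1]+r*np.sin(t),np.full(73,c[2])]);return p.min(0).round(1),p.max(0).round(1)
print(ext((.5955,-.1243,.08),.05)); print(ext((.5955,-.124,.229),.028))
E
```

```text
[ 0.59478305 -0.20071653  0.35252417] [-1.61768262e+01 -9.21226248e-02 -1.79958298e+02]
spool [[ 0.59385987 -0.12759434  0.229     ]] pan edge near top row [[ 0.59626223 -0.17490762  0.08      ]]
(array([251.4, 170.4]), array([383.7, 298. ]))
(array([241.8, 275.7]), array([391.4, 407.6]))
```

```bash
python3 - <<'E'
from h import *
print(env.move_straight([.5965,-.1235,.0925],rate=.12,force_limit=6)); st()
env.gripper_to(1.0); st()
env.move_straight([.5965,-.1235,.22],rate=.25); env.dwell(.8)
env.goto([.50,-.05,.34],down(90)); st()
f=env.grab_frame('scene');cv2.imwrite('pics/s5.png',cv2.resize(f['image'][200:360,230:450],None,fx=3,fy=3))
net(f,'spool_a','pan_r_top','pan_l_top'); st()
import pickle;pickle.dump(f,open('s5.pkl','wb'))
E
```

```text
False
t 20.12 [ 0.5974 -0.1236  0.0934] F [-0.24  0.15 -1.52] op 0.644 j6 -3.5
t 20.94 [ 0.5965 -0.1235  0.0925] F [ 0.49 -0.4   0.53] op 0.997 j6 -3.5
t 23.12 [ 0.4999 -0.0499  0.339 ] F [-0.31  0.3   0.32] op 0.998 j6 -12.8
spool_a [([0.612, -0.122, 0.122], 0.93), ([0.641, 0.106, 0.092], 0.59), ([0.542, -0.31, 0.006], 0.41)]
pan_r_top [([0.621, -0.132, 0.08], 0.79)]
pan_l_top [([0.653, 0.102, 0.051], 0.95)]
t 23.32 [ 0.5002 -0.0505  0.3379] F [ 0.39 -0.48  1.41] op 0.997 j6 -12.8
```

View pics/s5.png

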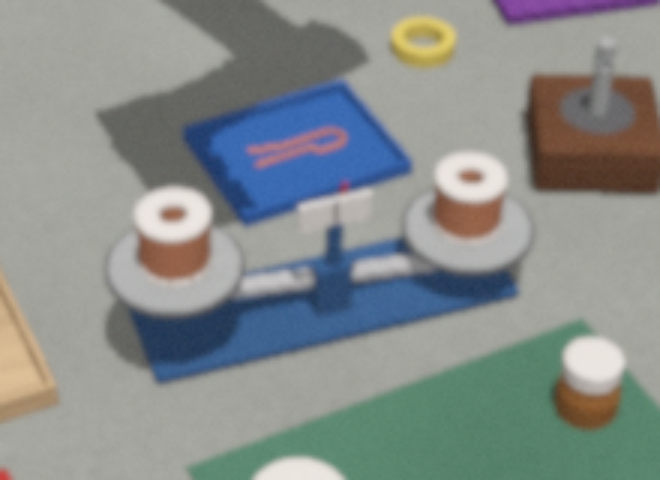

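Both spools are on the pans. pan_r is still up (0.080) and pan_l is down (0.051), so the spool on pan_l is the heavier. Next I'll refine the spool centres and fetch it.

```bash
python3 - <<'E'
from h import *
import pickle
f=pickle.load(open('s5.pkl','rb'))
u=lambda x,y:[230+x/3,200+y/3]
print('spool R',px2w(f,[u(173,214)],.13)[0],'spool L',px2w(f,[u(470,177)],.10)[0],'panL',px2w(f,[u(468,228)],.05)[0],'panR',px2w(f,[u(175,264)],.08)[0])
f=env.grab_frame('top');cv2.imwrite('pics/t6.png',cv2.resize(f['image'][150:270,250:500],None,fx=3,fy=3))
pickle.dump(f,open('t6.pkl','wb'))
net(f,'spool_a','tray')
for n in ['spool_a','tray','pan_l_top']:
    for r in env.trace(f,n)[:3]:
        ys,xs=np.nonzero(r['mask']);c=((xs.min()+xs.max())/2,(ys.min()+ys.max())/2);print(n,round(r['score'],2),c,np.ptp(xs),np.ptp(ys),px2w(f,[c],{'s':.1,'t':.02,'p':.05}[n[0]])[0].round(4))
E
```

```text
spool R [ 0.60187384 -0.12018118  0.13      ] spool L [0.63271491 0.11498714 0.1       ] panL [0.63646646 0.11503981 0.05      ] panR [ 0.60154813 -0.12048473  0.08      ]
spool_a [([0.804, -0.118, 0.029], 0.31)]
tray [([0.539, -0.31, 0.006], 0.95)]
tray 0.71 (np.float64(456.5), np.float64(224.5)) 67 67 [ 0.5379 -0.3041  0.02  ]
pan_l_top 0.6 (np.float64(278.0), np.float64(164.5)) 4 1 [0.6766 0.1296 0.05  ]
pan_l_top 0.18 (np.float64(284.0), np.float64(118.5)) 18 23 [0.7915 0.1174 0.05  ]
```

View pics/t6.png

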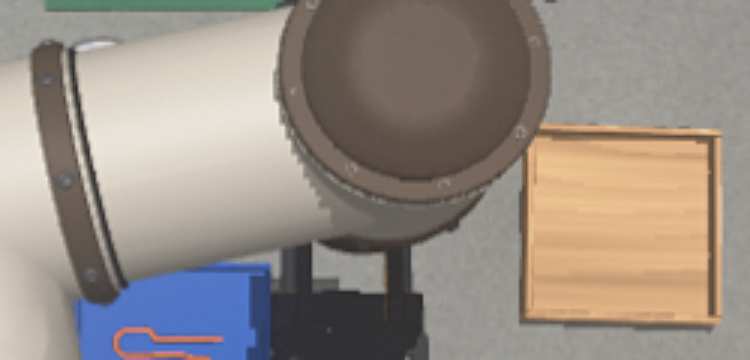

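```bash
python3 - <<'E'
from h import *
S=np.array([.6275,.1115,0])
env.goto(S+[0,0,.17],down(90))
print(env.move_straight(S+[0,0,.062],rate=.15,force_limit=8)); st()
env.gripper_to(0.0,25); st()
s=env.read_state()['position']
env.move_straight([s[0],s[1],.10],rate=.05)
env.move_straight([s[0],s[1],.19],rate=.15)
env.move_straight([.54,-.306,.19],rate=.3); env.dwell(.2); st()
fz=[]
for _ in range(5): env.dwell(.05); fz.append(env.read_state()['force'][2])
print('Fz',np.round(fz,2))
f=env.grab_frame('scene');cv2.imwrite('pics/s7.png',cv2.resize(f['image'][200:360,150:450],None,fx=2.5,fy=2.5))
net(f,'spool_a','pan_r_top','pan_l_top'); st()
E
```

```text
False
t 25.52 [0.6284 0.1115 0.0634] F [ 0.13  0.06 -0.62] op 0.999 j6 -24.6
t 26.18 [0.6277 0.1116 0.0622] F [-0.06  0.22  0.47] op 0.637 j6 -24.6
t 29.61 [ 0.5404 -0.305   0.1901] F [ 0.04 -1.   -2.64] op 0.636 j6 14.6
Fz [-2.22 -1.74 -2.14 -2.83 -2.73]
spool_a [([0.614, -0.125, 0.094], 0.7), ([0.559, -0.305, 0.191], 0.54), ([0.577, 0.28, 0.048], 0.17)]
pan_r_top [([0.619, -0.131, 0.056], 0.55)]
pan_l_top [([0.631, 0.114, 0.076], 0.92)]
t 30.06 [ 0.54  -0.306  0.19 ] F [ 0.39 -1.18 -2.77] op 0.637 j6 14.6
```

View pics/s7.png

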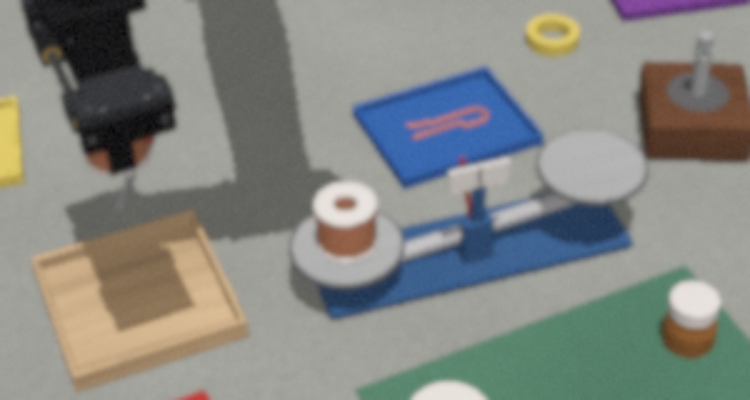

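The balance has tipped to pan_r with the spool still upright on it (crop (345,215)). I'll cross-check the weight with averaged force while placing.

```bash
python3 - <<'E'
from h import *
def fz():
    v=[]
    for _ in range(40): env.dwell(.03); v.append(env.read_state()['force'][2])
    return np.mean(v),np.std(v)/40**.5
a=fz()
print(env.move_straight([.54,-.306,.0185],rate=.15,force_limit=8)); st()
env.gripper_to(1.0)
env.move_straight([.54,-.306,.19],rate=.25); env.dwell(.3)
b=fz(); print('weight N',b[0]-a[0],a,b)
env.goto([.42,-.05,.34],down(90)); st()
f=env.grab_frame('scene');cv2.imwrite('pics/s8.png',cv2.resize(f['image'][200:360,150:450],None,fx=2.5,fy=2.5))
net(f,'spool_a','pan_r_top','clip_mid','tray'); st()
E
```

```text
True
t 32.5 [ 0.5385 -0.3055  0.0181] F [0.23 0.22 5.06] op 0.634 j6 14.6
weight N 2.646265441991033 (np.float64(-2.6475111601372743), np.float64(0.07130975507754013)) (np.float64(-0.001245718146240915), np.float64(0.07739408526889478))
t 37.03 [ 0.4202 -0.0503  0.3394] F [ 0.15  0.06 -0.47] op 0.999 j6 -15.4
spool_a [([0.555, -0.304, 0.05], 0.93), ([0.611, -0.123, 0.094], 0.64)]
pan_r_top [([0.617, -0.132, 0.053], 0.76)]
clip_mid [([0.572, 0.283, 0.047], 0.34), ([0.55, -0.305, 0.047], 0.24)]
tray [([0.552, -0.327, 0.006], 0.72), ([0.779, -0.258, 0.032], 0.64)]
t 37.28 [ 0.4203 -0.0504  0.3393] F [ 0.09 -0.67 -0.1 ] op 0.999 j6 -15.4
```

View pics/s8.png

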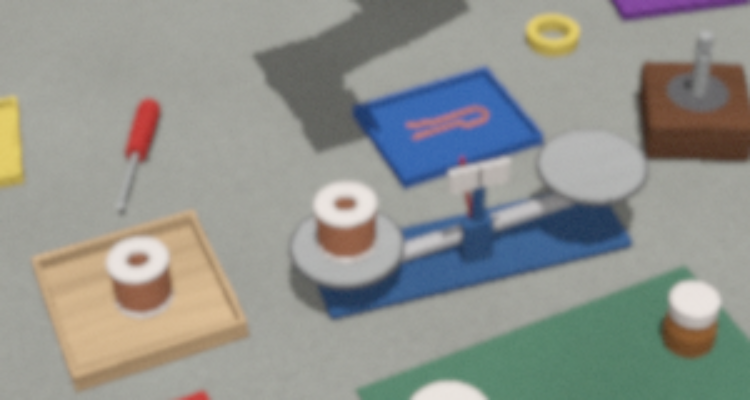

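The heavy spool (2.65 N) stands in the tray at (140,275), the light one stands on pan_r at (345,220), and the clip is in the dish at (450,122).

```bash
python3 -c "
from h import *
env.close_job(); st()"
```

```text
the job is handed in; nothing more can be done
the job is handed in; nothing more can be done
```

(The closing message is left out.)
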